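Check a pastry warmer with a spring-tipped surface probe

TASK

Take the blue surface-temperature probe out of its wooden holder and check the tilted pastry warmer: set the probe's sprung tip on the white dot, then draw it slowly (about 2 cm/s, in contact all the way) along the brass strip to the green dot, with the probe square to the tilted plate and its spring only part-way pressed in. Touch the plate with the tip only and only along the strip, and leave the pastries, glass, mug and card stand where they are. Finish while still holding the probe like that, at rest on the green dot, square to the plate and pressing lightly: do not lift off or let go.

Things in the scene. Friction and masses are not known exactly. Their poses are not given: they have to be found in the camera images.
- probe_grip (a point): Centre of the probe's blue handle, a bar 26 x 26 x 60 mm (long along z), in which x and y are square to its flat sides and z points up, away from the tip. The probe starts upright, tip down, the handle's underside (30 mm below this point) resting on the holder's top. A steel stem 9 mm thick goes down from it; the tip ends 105 mm below this point when the spring is out. About 0.11 kg
- tip (a point): Lowest point of the probe's domed brass tip, 10 mm in diameter, on the probe's axis; z points along the probe from tip to handle. It moves with the spring
- probe_tip (a joint): How far the sprung tip is pushed into the stem, m: 0 out, 0.012 fully in (rigid from there). The spring pushes with about 0.5 N at 0, 1.75 N at 0.005 and 3.5 N at 0.012
- probe: The whole probe; its origin is the tip's end with the spring out, z towards the handle; 135 mm long
- holder: Fixed wooden block 70 x 70 x 90 mm high that carries the probe in a vertical hole 19 mm wide; origin at the centre of its underside. It stands either left or right of the robot, the warmer on the other side
- warmer: Fixed pastry warmer with a black foot and a dark steel plate 160 x 200 mm, tilted 15 degrees so that it looks up and towards the robot; origin at the centre of its underside, z up, its low edge to its -x, 39 mm high there and 81 mm at the far edge
- strip_mid (a point): Middle of the brass strip on the plate's surface, 60 mm above the table at the plate's centre. z is the plate's outward normal (15 degrees off vertical), y runs along the strip, x up the slope. The strip is 10 mm wide and 110 mm long from dot centre to dot centre, level, flush with the plate
- mark_green: Green dot, 18 mm in diameter, flush in the plate at one end of the strip (either end, it varies); origin at the dot's centre on the plate's surface. Its own axes are level, not tilted as the plate is
- mark_white: White dot, 18 mm in diameter, flush in the plate at the other end of the strip; origin at the dot's centre on the plate's surface. Its own axes are level
- canele_a: Bystander: dark brown canele pastry, 54 mm wide, 47 mm high, on a wooden board at the far side; origin under its centre
- canele_b: Bystander: another such canele on the board
- canele_c: Bystander: another such canele on the board
- bun: Bystander: golden bun with a cream top, 72 mm wide, 47 mm high; origin under its centre
- candle_glass: Bystander: empty glass candle cup, 72 mm wide, 55 mm high; origin under its centre
- card_stand: Bystander: blank white card 100 mm wide on a dark wooden foot, 83 mm high; origin under its centre
- mug: Bystander: white mug, 76 mm wide plus handle, 85 mm high; origin under its centre
Things that resemble listed ones, but are neither listed nor needed, are in the scene too. What is shaped like the probe but red is not meant.

How it is judged:
On the way, in this order (a step that is already met when the one before it is completed fails the run):
1. the tip rests lightly on the white dot, probe square to the plate (within 10 degrees), within 9 mm (contact force between probe and warmer between 0.3 and 6 N and angle between the z axis of tip and the z axis of strip_mid, either way round below 0.17 rad and distance between tip and mark_white below 0.009 m), for 0.1 s.
2. the tip is drawn along the strip, pressed lightly and square, a quarter of the way (contact force between probe and warmer between 0.3 and 6 N and x of tip in the frame of strip_mid between -0.01 and 0.01 m and angle between the z axis of tip and the z axis of strip_mid, either way round below 0.17 rad and distance between tip and mark_green between 0.074 and 0.092 m), for 0.1 s.
3. the tip is drawn along the strip, pressed lightly and square, half of the way (contact force between probe and warmer between 0.3 and 6 N and x of tip in the frame of strip_mid between -0.01 and 0.01 m and angle between the z axis of tip and the z axis of strip_mid, either way round below 0.17 rad and distance between tip and mark_green between 0.047 and 0.065 m), for 0.1 s.
4. the tip is drawn along the strip, pressed lightly and square, three quarters of the way (contact force between probe and warmer between 0.3 and 6 N and x of tip in the frame of strip_mid between -0.01 and 0.01 m and angle between the z axis of tip and the z axis of strip_mid, either way round below 0.17 rad and distance between tip and mark_green between 0.02 and 0.038 m), for 0.1 s.
5. the tip rests lightly on the green dot, square to the plate (contact force between probe and warmer between 0.3 and 6 N and distance between tip and mark_green below 0.009 m and value of joint probe_tip between 0.001 and 0.011 m and angle between the z axis of tip and the z axis of strip_mid, either way round below 0.17 rad), for 0.2 s.
At the end, for the whole second after the job is handed in: The gripper still holds the probe at rest (under 10 mm/s) with its tip within 9 mm of the green dot's centre, the probe within 10 degrees of square to the plate, the tip pressing on the plate with 0.3 to 6 N and pushed in 1 to 11 mm of its 12 mm (all of step 5 and linear speed of probe below 0.01 m/s and contact force between the fingers and probe above 1 N and contact force between probe and holder below 0.05 N); the arm keeps its last pose, push and grip.
It fails at once if the tip touches the warmer more than 12 mm off the strip's centre line or more than 12 mm beyond a dot's centre; or the probe leans more than 30 degrees from square while touching the warmer ((contact force between probe and warmer above 0.1 N and (x of tip in the frame of strip_mid above 0.012 m or x of tip in the frame of strip_mid below -0.012 m or y of tip in the frame of strip_mid above 0.067 m or y of tip in the frame of strip_mid below -0.067 m)) or (contact force between probe and warmer above 0.1 N and angle between the z axis of tip and the z axis of strip_mid, either way round above 0.52 rad)).
It fails at once if the tip is lifted clear of the strip (1 to 25 mm) between the dots ((x of tip in the frame of strip_mid between -0.01 and 0.01 m and y of tip in the frame of strip_mid between -0.04 and 0.04 m and z of tip in the frame of strip_mid between 0.001 and 0.025 m)).
It fails at once if the tip moves faster than 80 mm/s while touching the plate; or the tip is pressed on the warmer with more than 12 N ((contact force between probe and warmer above 0.1 N and linear speed of probe above 0.08 m/s) or contact force between probe and warmer above 12 N).
It fails at once if the fingers or arm touch the warmer (contact force between any of the fingers, the arm and warmer above 0.5 N).
It fails at once if a pastry, the candle glass, card stand or mug is moved by more than 30 mm or tipped ((distance of canele_a from where it was at the start of the episode above 0.03 m or angle between canele_a's own z axis and vertical above 0.4 rad) or (distance of canele_b from where it was at the start of the episode above 0.03 m or angle between canele_b's own z axis and vertical above 0.4 rad) or (distance of canele_c from where it was at the start of the episode above 0.03 m or angle between canele_c's own z axis and vertical above 0.4 rad) or (distance of bun from where it was at the start of the episode above 0.03 m or angle between bun's own z axis and vertical above 0.4 rad) or (distance of candle_glass from where it was at the start of the episode above 0.03 m or angle between candle_glass's own z axis and vertical above 0.4 rad) or (distance of card_stand from where it was at the start of the episode above 0.03 m or angle between card_stand's own z axis and vertical above 0.4 rad) or (distance of mug from where it was at the start of the episode above 0.03 m or angle between mug's own z axis and vertical above 0.4 rad)).
It also fails if it takes over 50 s, if anything falls off the work surface, if the arm or the gripper's body presses on something with over 40 N, if the wrist force passes 120 N, or if a joint passes its speed limit or range.

ROBOT

A 7-joint arm with a two-finger parallel gripper is mounted at the origin on the work surface. World frame = base frame: x ahead of the robot, y to its left, z up, the work surface at z = 0. Lengths are in m, angles in rad, forces in N, time in s.
With the tool pointing down it reaches from about 0.4 to 0.875 m from the base axis. Payload 6.5 kg.
Tool frame: the origin (TCP) lies on the centre line of the jaws, within the pads' length; the fingertips stand 22 mm ahead of it and the grasp point (between the pads) lies 3 mm ahead of it; z points along the fingers, y is the line along which they close (so a half turn about z gives the same grasp; the last joint's range is limited). The gripper opens to 85 mm and grips with 20 to 120 N. Pads are 22 mm wide; open, the fingers measure 114 mm over their backs; the gripper's body (76 mm by 85 mm) begins 54 mm behind the grasp point. The pads swing forward as they close: fully open they stand 13 mm farther back than shut.
Start: joints at [-1.211, 0.536, -0.004, 1.538, 0.003, 1.067, -0.071], TCP at [0.268, 0.592, 0.253] pointing down, gripper open.
Joint ranges: [-2.7, 2.7], [-0.37, 2.16], [-1.27, 1.26], [0.24, 2.4], [-1.31, 4.45], [0.19, 1.91], [-2.76, 2.76]. Speed limits (rad/s): [2.39, 2.39, 3.14, 3.14, 3.14, 3.14, 3.14].

INTERFACE

Orientations are given as a rotation vector (axis times angle).
In Python, from workcell import move_ptp, move_linear, move_j, command_gripper, pause, inverse_kinematics, get_obs, snapshot, camera_params, PlanningError, sign_off, search_frame, tip_of gives the robot as it stands. Calls block until the motion is done:
- move_ptp(position, orientation): joint-space move of the TCP to a pose.
- move_linear(position, attitude=None, velocity=0.15): straight line of the TCP; attitude=None keeps the orientation; velocity is the mean speed in m/s.
- move_j(angles): joint-space move.
- command_gripper(opening, squeeze=None): opening from 0.0 (shut) to 1.0 (fully open); squeeze is the grip in N (None keeps the last); returns when the fingers have stopped.
- pause(seconds).
- inverse_kinematics(position, orientation): joint angles nearest the present ones, or None.
- get_obs(): the state.
- snapshot(name): name is "side" or "top"; returns the picture (480x640x3 uint8, red, green, blue); there is no depth.
- camera_params(name): a dict with "fx", "fy", "cx", "cy" (pixels), "k1" (the pictures are not rectified: a ray, as slopes to the right and down, at radius r is drawn at 1 + k1 r^2 times it, then the intrinsics apply), "rvec" (rotation vector, rad) and "tvec" (3), from world to camera coordinates, as OpenCV has them. Camera axes: x right, y down, z forward; pixel columns grow to the right and rows downward; lengths in m; the calibration is good to about 2 mm. A picture is of the moment at which its call begins. camera_params takes no time and is no camera call.
A pose or a line that the arm cannot do raises PlanningError and nothing moves.
- sign_off(): hands the job in; it is judged then, once.
Trained networks look in the newest picture that a camera, given by its name, has taken for a name from the list of things; names that differ only in an ending like _2 or _b are one class to them, and where a whole thing is asked for, a point or a joint stands for the part that bears it (a point fixed in the world has none). Each returns a list of dicts, best first, with "score" (0 to 1); they miss things now and then, are a little off and sometimes report something else, mostly with a low value. They report only what shows in the picture. A call takes as long as a camera call. They do not tell look-alikes from the thing itself.
- search_frame(camera, thing): "box" ([left, top, right, bottom] in pixels, round what is visible of it).
- tip_of(camera, thing): "point" ([column, row] in pixels: a listed point, or the origin of a listed thing).
The state is a dict: "t": time; "joints": joint angles; "joint_vel": joint speeds; "effort": joint torques, N m; "position": TCP position; "ee_rot": TCP orientation; "force": force on the tool from outside, world axes, zero at the start; "moment": the same for the moment, N m; "width": opening from 0.0 (shut) to 1.0 (fully open); "grasp_force": force on a finger pad.
Only numpy, scipy, OpenCV 4.12 (cv2) and the standard library are available. Lean on these libraries where they do the work, as an engineer would, in place of code of your own. Each camera call takes 0.05 s, during which the arm holds its last target. There are 200 camera calls.

## Working session

There is one attempt and no reset: what is moved stays moved. The work goes in short steps, each a Python script; the robot and the scene stay as the last script left them, time stands still between calls to the robot, and variables do not carry over. Pictures are saved under pics/ and viewed, at most 10 in all, crops included, and the job is handed in when it is done.

```bash
ls; mkdir -p pics; cat > h.py <<'E'
import numpy as np, cv2
from workcell import *
from scipy.spatial.transform import Rotation as R
def cam(n):
    c=camera_params(n); K=np.array([[c["fx"],0,c["cx"]],[0,c["fy"],c["cy"]],[0,0,1]],float)
    return K,np.array([c["k1"],0,0,0,0.]),np.array(c["rvec"],float),np.array(c["tvec"],float)
def ray(n,p):
    K,D,r,t=cam(n); u=cv2.undistortPoints(np.array([[p]],float),K,D)[0,0]
    M=R.from_rotvec(r).as_matrix(); return -M.T@t, M.T@np.array([u[0],u[1],1.])
def at_z(n,p,z):
    o,d=ray(n,p); return o+d*(z-o[2])/d[2]
def proj(n,X):
    K,D,r,t=cam(n); return cv2.projectPoints(np.array([X],float),r,t,K,D)[0].reshape(-1,2)
def tri(p1,p2):
    o1,d1=ray("side",p1);o2,d2=ray("top",p2)
    s=np.linalg.lstsq(np.c_[d1,-d2],o2-o1,rcond=None)[0]
    a,b=o1+s[0]*d1,o2+s[1]*d2; return (a+b)/2,np.linalg.norm(a-b)
def save(n,im): cv2.imwrite("pics/"+n,im[:,:,::-1])
E
python3 - <<'E'
from h import *
np.set_printoptions(precision=4,suppress=True)
for n in("side","top"):
    im=snapshot(n); save(n+"0.png",im); c=camera_params(n); print(n,c)
    for th in("probe_grip","strip_mid","mark_green","mark_white","holder","warmer"):
        print(th,[(np.round(d["point"]),round(d["score"],2)) for d in tip_of(n,th)])
    print([(np.round(d["box"]),round(d["score"],2)) for d in search_frame(n,"probe")])
print(get_obs())
E
```

```text
pics
side {'fx': 590.1889618088767, 'fy': 590.1889618088767, 'cx': 313.0600468787942, 'cy': 254.77260789947877, 'k1': -0.03181138505913276, 'rvec': array([ 2.1322, -0.2642,  0.1589]), 'tvec': array([-0.5347,  0.1395,  1.3468])}
probe_grip [(array([269., 310.]), 0.8), (array([316., 300.]), 0.72), (array([326., 336.]), 0.57)]
strip_mid [(array([277., 232.]), 0.59)]
mark_green [(array([279., 249.]), 0.71), (array([281., 240.]), 0.55)]
mark_white []
holder [(array([317., 343.]), 0.6)]
warmer [(array([276., 251.]), 0.96)]
[(array([260., 296., 281., 348.]), 0.92), (array([305., 285., 325., 314.]), 0.7), (array([322., 318., 338., 375.]), 0.58)]
top {'fx': 507.2686364186231, 'fy': 507.2686364186231, 'cx': 317.3198508664367, 'cy': 238.33089101212624, 'k1': -0.08546025187825947, 'rvec': array([ 2.062 , -2.1534,  0.2277]), 'tvec': array([0.0278, 0.5664, 1.2847])}
probe_grip [(array([440., 255.]), 0.68), (array([405., 293.]), 0.52), (array([405., 257.]), 0.51)]
strip_mid [(array([255., 266.]), 0.96), (array([484., 313.]), 0.31)]
mark_green [(array([276., 267.]), 0.61)]
mark_white [(array([235., 263.]), 0.51), (array([162., 322.]), 0.46)]
holder [(array([396., 266.]), 0.87)]
warmer []
[(array([431., 243., 452., 264.]), 0.61), (array([397., 288., 416., 300.]), 0.42)]
{'t': 0.8, 'joints': array([-1.2112,  0.5364, -0.0044,  1.5379,  0.0026,  1.0673, -0.0712]), 'joint_vel': array([ 0.0004, -0.0006,  0.001 , -0.0016, -0.0008,  0.0001, -0.    ]), 'effort': array([ -0.0004, -58.3293,   1.0476, -25.9434,   0.0124,   0.0016,
        -0.    ]), 'position': array([0.2685, 0.592 , 0.2533]), 'ee_rot': array([0.6637, 3.0706, 0.    ]), 'force': array([0.6362, 0.2067, 0.3222]), 'moment': array([ 0.0102, -0.0006, -0.0054]), 'grasp_force': 0.0, 'width': 0.9979672306164364}
```

View pics/side0.png

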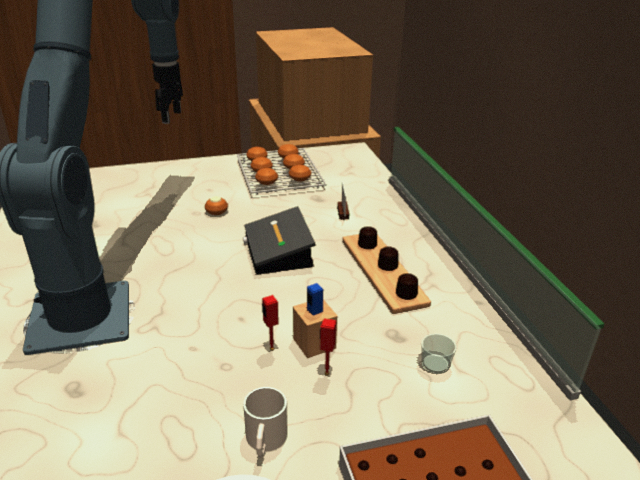

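View pics/top0.png

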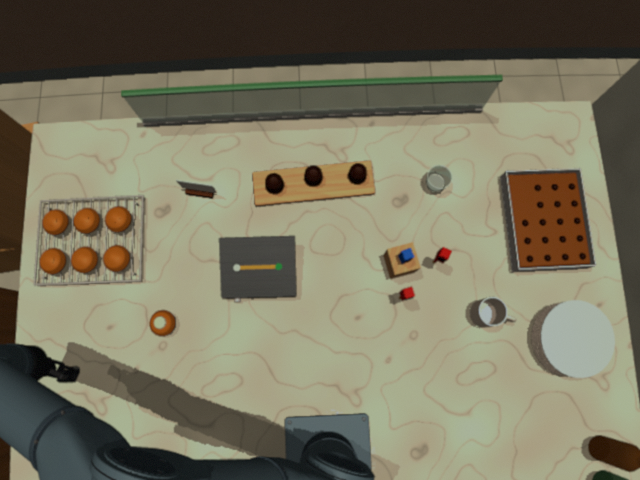

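The side picture has one blue handle at (316,300) in the wooden holder; the top picture shows it at (405,257). Candidates for the probe are blue in the holder (316,300), red free-standing (270,310) and red free-standing (328,335). In the top picture the reds are at (405,293) and (443,255). I choose blue. In the top picture the white dot is at (237,267) and the green dot at (278,266).

```bash
cat >> h.py <<'E'
def blob(im,cond,roi):
    l,t,r,b=roi; s=im[t:b,l:r].astype(int); m=cond(s[...,0],s[...,1],s[...,2])
    v,u=np.nonzero(m); return np.array([u.mean()+l,v.mean()+t]),len(u),(u.min()+l,v.min()+t,u.max()+l,v.max()+t)
blue=lambda r,g,b:(b>60)&(b>1.7*r)&(b>1.5*g)
red=lambda r,g,b:(r>80)&(r>3*g)&(r>3*b)
green=lambda r,g,b:(g>70)&(g>1.6*r)&(g>1.3*b)
white=lambda r,g,b:(r>120)&(g>120)&(b>100)
E
python3 - <<'E'
from h import *
np.set_printoptions(precision=4,suppress=True)
s=cv2.imread("pics/side0.png")[:,:,::-1]; t=cv2.imread("pics/top0.png")[:,:,::-1]
def f(c,rs,rt,n):
    a=blob(s,c,rs);b=blob(t,c,rt);print(n,a,b,*tri(a[0],b[0])); return a,b
a,b=f(blue,(295,275,335,325),(385,240,425,275),"blue")
f(red,(258,290,283,325),(395,284,418,302),"redA")
f(red,(318,315,340,352),(430,243,455,266),"redB")
for n,c,rs,rt in(("green",green,(270,235,290,250),(270,258,290,275)),("white",white,(268,215,284,232),(229,260,245,274))):
    a,b=f(c,rs,rt,n); print(n,"top@.06",at_z("top",b[0],.06),"side",at_z("side",a[0],.06))
print("grip top@.14",at_z("top",blob(t,blue,(385,240,425,275))[0],.143))
A=cv2.resize(s[270:390,240:360],(480,480),interpolation=2);B=cv2.resize(t[225:305,210:290],(320,480)[:1]*2,interpolation=2)
B=cv2.resize(t[225:310,375:460],(300,300),interpolation=2);C=cv2.resize(t[230:305,215:305],(300,180),interpolation=2)
save("crop.png",np.hstack([A,np.vstack([B,C])]))
E
```

```text
blue (array([316.0793, 297.5138]), 290, (np.int64(308), np.int64(284), np.int64(322), np.int64(314))) (array([406.7379, 254.3592]), 103, (np.int64(401), np.int64(249), np.int64(413), np.int64(260))) [ 0.5015 -0.2192  0.124 ] 0.0015721993959432227
redA (array([270.6814, 307.7699]), 226, (np.int64(263), np.int64(296), np.int64(277), np.int64(324))) (array([407.8046, 292.7356]), 87, (np.int64(403), np.int64(288), np.int64(413), np.int64(298))) [ 0.4066 -0.2164  0.1127] 0.0006324433640090552
redB (array([327.4484, 332.5634]), 339, (np.int64(320), np.int64(319), np.int64(335), np.int64(351))) (array([444.2697, 253.0449]), 89, (np.int64(439), np.int64(248), np.int64(450), np.int64(258))) [ 0.5006 -0.3172  0.1123] 0.005649655901192041
green (array([281.1364, 243.3636]), 22, (np.int64(278), np.int64(241), np.int64(284), np.int64(245))) (array([278.3514, 266.0811]), 37, (np.int64(276), np.int64(263), np.int64(281), np.int64(269))) [0.4964 0.1089 0.0578] 0.002297394546833519
green top@.06 [0.4972 0.1087 0.06  ] side [0.4946 0.1053 0.06  ]
white (array([272.5161, 221.0645]), 31, (np.int64(268), np.int64(215), np.int64(276), np.int64(224))) (array([236.3158, 267.1842]), 38, (np.int64(233), np.int64(264), np.int64(239), np.int64(270))) [0.4966 0.2192 0.0626] 0.0038447040293232942
white top@.06 [0.499  0.2194 0.06  ] side [0.4955 0.2234 0.06  ]
grip top@.14 [ 0.4989 -0.2158  0.143 ]
```

View pics/crop.png

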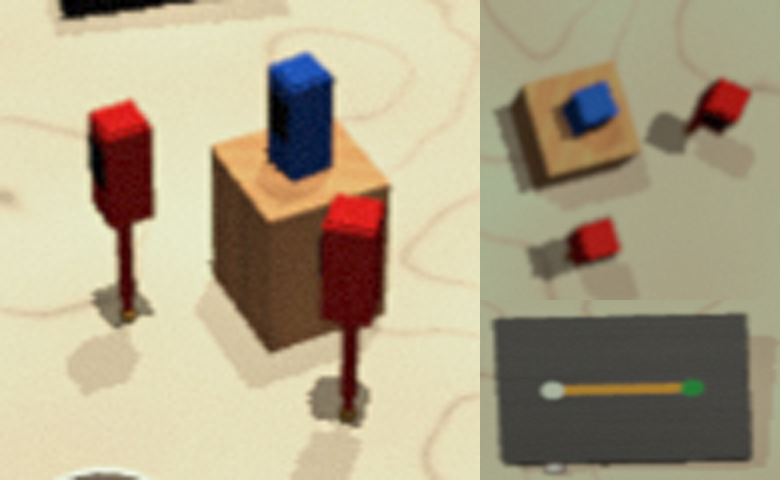

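The crop confirms the blue handle in the holder, upright and yawed about 20°, with two separate free-standing reds. The plate has white on the left and green on the right. The heights (0.124 for the grip, about 0.06 for the dots) and the dot spacing (111 mm) match the description. Next I fit the handle's yaw, check IK and move above it.

```bash
cat >> h.py <<'E'
def tool(z,yaw):  # tool frame with z axis given, y axis nearest to world y turned by yaw
    z=np.array(z,float)/np.linalg.norm(z); y=np.array([-np.sin(yaw),np.cos(yaw),0]); y-=z*(y@z); y/=np.linalg.norm(y)
    return R.from_matrix(np.c_[np.cross(y,z),y,z])
E
python3 - <<'E'
from h import *
from scipy.optimize import minimize
np.set_printoptions(precision=4,suppress=True)
ims={n:cv2.imread(f"pics/{n}0.png")[:,:,::-1] for n in("side","top")}
roi={"side":(295,275,335,325),"top":(385,240,425,275)}
S=8;M={}
for n in ims:
    l,t,r,b=roi[n]; p=cv2.resize(ims[n][t:b,l:r],None,fx=S,fy=S,interpolation=cv2.INTER_CUBIC).astype(int); 
    M[n]=((p[...,2]>1.4*p[...,0])&(p[...,2]>1.2*p[...,1])).astype(np.uint8)
C=np.array([[a,b,c] for a in(-.013,.013) for b in(-.013,.013) for c in(-.03,.03)])
def cost(q,ns=("side","top")):
    X=C@R.from_euler("z",q[2]).as_matrix().T+[q[0],q[1],.12]; e=0
    for n in ns:
        h=cv2.convexHull(((proj(n,X)-roi[n][:2]+.5)*S).astype(np.float32)).astype(np.int32)
        m=np.zeros_like(M[n]);cv2.fillConvexPoly(m,h,1); e+=1-(m&M[n]).sum()/(m|M[n]).sum()
    return e
for ns in(("side","top"),("top",)):
    best=min((minimize(cost,[.5,-.217,y],args=(ns,),method="Nelder-Mead",options=dict(initial_simplex=[[.5,-.217,y],[.505,-.217,y],[.5,-.212,y],[.5,-.217,y+.2]])) for y in np.arange(-.7,.8,.25)),key=lambda r:r.fun)
    print(ns,best.x,best.fun)
yaw=(0.25)
for nm,p,o in(("g",(.5,-.217,.122),tool((0,0,-1),.3)),("g-",(.5,-.217,.122),tool((0,0,-1),.3+np.pi)),("w",(.497-.029,.22,.17),tool((np.sin(.262),0,-np.cos(.262)),0)),("w-",(.497-.029,.22,.17),tool((np.sin(.262),0,-np.cos(.262)),np.pi)),("gr",(.468,.109,.17),tool((np.sin(.262),0,-np.cos(.262)),0)),("gr-",(.468,.109,.17),tool((np.sin(.262),0,-np.cos(.262)),np.pi))):
    print(nm,inverse_kinematics(np.array(p),o.as_rotvec()))
E
```

```text
('side', 'top') [ 0.4985 -0.2165 -0.0777] 0.454922318322297
('top',) [ 0.5005 -0.2175 -0.9344] 0.2253571428571428
g [ 0.1266  0.555   0.2607  1.9246 -0.2154  0.6886  2.3878]
g- [-0.2877  0.717   0.8517  1.9472 -0.7397  0.8235 -0.2925]
w [-0.712   0.3394  0.1105  2.144   0.2571  0.4575  0.7397]
w- [-1.1758  0.4074  0.6802  2.1678 -0.2682  0.438  -1.905 ]
gr [-0.5204  0.2759  0.1529  2.2455  0.1458  0.383   1.0638]
gr- [-0.9705  0.3321  0.6886  2.2675 -0.336   0.3821 -1.6085]
```

```bash
python3 - <<'E'
from h import *
s=cv2.imread("pics/side0.png")[:,:,::-1]; t=cv2.imread("pics/top0.png")[:,:,::-1]
def hull(n,im,l,tp,w,k,yaw,col):
    p=cv2.resize(im[tp:tp+w,l:l+w],None,fx=k,fy=k,interpolation=cv2.INTER_CUBIC)
    c=.013*np.array([[1,1],[1,-1],[-1,-1],[-1,1]])@np.array([[np.cos(yaw),np.sin(yaw)],[-np.sin(yaw),np.cos(yaw)]])
    for z in(.09,.15):
        X=np.c_[c+[.4995,-.217],np.full(4,z)]
        cv2.polylines(p,[((proj(n,X)-[l,tp]+.5)*k).astype(np.int32)],True,col)
    return p
save("fit.png",np.hstack([np.vstack([hull("side",s,294,276,44,8,y,(255,255,0)),hull("top",t,385,235,44,8,y,(255,255,0))])[:,:] for y in(.3,.6)])[:704])
im=cv2.imread("pics/fit.png"); cv2.imwrite("pics/fit.png",cv2.resize(im,(600,600)))
E
```

```text
(no output)
```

View pics/fit.png

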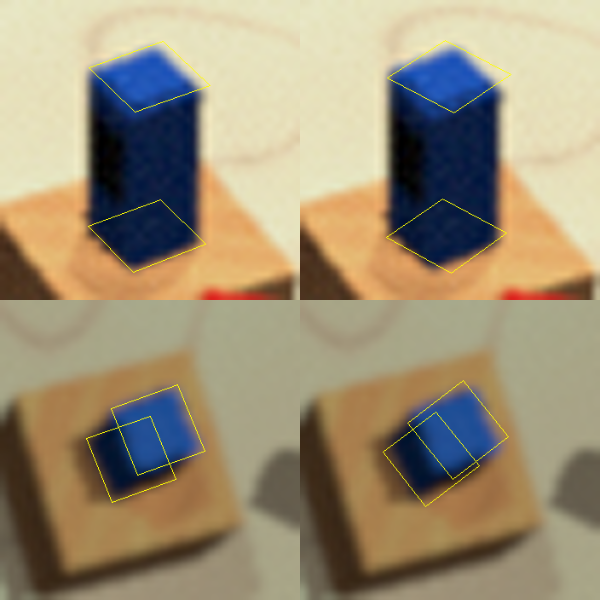

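At yaw 0.3 the overlay follows the handle's edges in both pictures; 0.6 does not. Going in.

```bash
python3 - <<'E'
from h import *
np.set_printoptions(precision=4,suppress=True)
o=tool((0,0,-1),.3).as_rotvec()
move_ptp([.4995,-.217,.27],o); print(get_obs()["joints"],get_obs()["t"])
move_linear([.4995,-.217,.127],velocity=.12)
command_gripper(0.0,50); q=get_obs(); print({k:q[k] for k in("t","position","width","grasp_force","force")})
move_linear([.4995,-.217,.25],velocity=.12); q=get_obs(); print({k:q[k] for k in("t","position","width","grasp_force","force","joints")})
im=np.hstack([cv2.resize(snapshot("side")[170:370,220:420],(390,390)),cv2.resize(snapshot("top")[190:310,340:460],(390,390))]); save("held.png",im)
E
```

```text
[-0.1792  0.3891  0.6512  1.8315 -0.2749  1.0123  2.4554] 3.7583
{'t': 5.675, 'position': array([ 0.4996, -0.217 ,  0.1272]), 'width': 0.30038486578836443, 'grasp_force': 48.91767382621765, 'force': array([-1.4536,  1.4295,  2.307 ])}
{'t': 6.85, 'position': array([ 0.499 , -0.2167,  0.2492]), 'width': 0.30173562166904794, 'grasp_force': 49.00899946689606, 'force': array([ 0.0215, -0.0405, -0.9517]), 'joints': array([-0.1685,  0.4156,  0.6424,  1.8529, -0.297 ,  0.9715,  2.474 ])}
```

View pics/held.png

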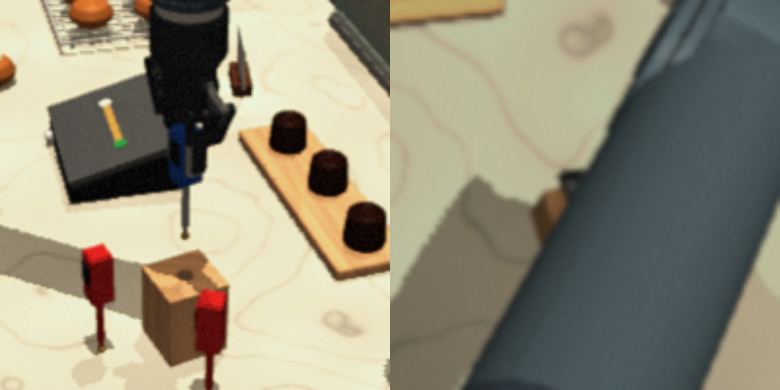

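The probe hangs straight in the jaws, with its tip at about side pixel (315,291), and nothing was disturbed. Now hovering over the white dot.

```bash
cat >> h.py <<'E'
W=np.array([.498,.2195,.06]); G=np.array([.4965,.1085,.06]); L=.1122
u=(G-W)/np.linalg.norm(G-W); psi=np.arctan2(u[0],-u[1]); a=np.radians(15)
n=np.array([-np.sin(a)*np.cos(psi),-np.sin(a)*np.sin(psi),np.cos(a)])
O=tool(-n,psi).as_rotvec()
def tcp(P,h): return P+n*(L+h)
def tipnow():
    q=get_obs(); return np.array(q["position"])+L*R.from_rotvec(q["ee_rot"]).as_matrix()[:,2]
E
python3 - <<'E'
from h import *
np.set_printoptions(precision=4,suppress=True)
print("pred tip side",proj("side",tipnow()),psi)
move_ptp(tcp(W,.09),O); print(get_obs()["joints"],get_obs()["t"])
move_linear(tcp(W,.03),velocity=.08)
print("tip",tipnow(),get_obs()["t"],get_obs()["force"],[(c,proj(c,[tipnow(),W,G])) for c in("side","top")])
s=snapshot("side");t=snapshot("top");save("s1.png",s);save("t1.png",t)
for c in("side","top"):
    for th in("tip","mark_white","mark_green"): print(c,th,[(np.round(d["point"],1),round(d["score"],2)) for d in tip_of(c,th)])
save("hov.png",np.hstack([cv2.resize(s[150:280,220:350],(390,390),interpolation=2),cv2.resize(t[210:310,200:300],(390,390),interpolation=2)]))
E
```

```text
pred tip side [[315.02   291.8238]] -0.013512691013328226
[-1.0486  0.1679  0.4459  2.1267  0.1341  0.6554  0.8421] 8.5667
tip [0.4905 0.2197 0.0893] 9.4667 [ 0.7311 -1.2827 -0.7868] [('side', array([[270.6822, 212.4121],
       [273.7123, 221.6468],
       [281.6225, 242.6335]])), ('top', array([[234.4139, 268.6485],
       [236.3   , 267.5599],
       [278.4205, 266.3528]]))]
side tip [(array([270.6, 349.5]), 0.57), (array([327.4, 375.1]), 0.36)]
side mark_white [(array([340.9, 212.8]), 0.73)]
side mark_green [(array([281. , 242.1]), 0.5)]
top tip [(array([356. , 178.6]), 0.18)]
top mark_white [(array([484.8, 313.1]), 0.63), (array([235.6, 266.8]), 0.48), (array([259.6, 272.5]), 0.15)]
top mark_green [(array([277.6, 265.5]), 0.59), (array([315.2, 177.1]), 0.35), (array([274.7, 184.9]), 0.26)]
```

View pics/hov.png

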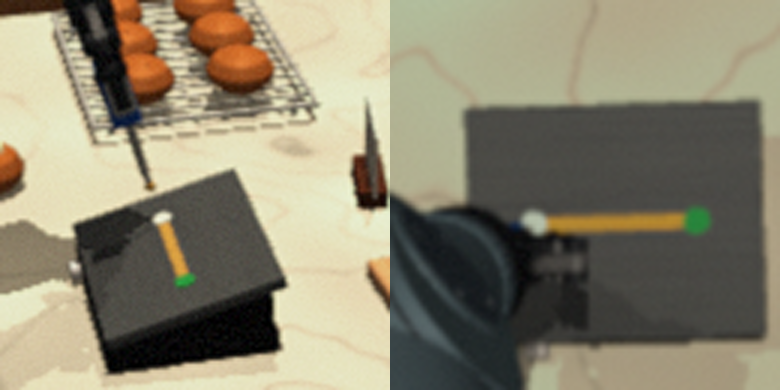

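The tip shows at side pixel (270,212) as predicted. The white and green dots are within about 1 px (2 mm) of their projected positions. Lowering to a 5 mm nominal press, with a force check.

```bash
sed -i 's/\.498,\.2195/.4975,.2185/' h.py; cat >> h.py <<'E'
def fn(k=8):
    v=[]
    for _ in range(k): v.append(get_obs()["force"]); pause(.03)
    return np.mean(v,0)
E
python3 - <<'E'
from h import *
np.set_printoptions(precision=4,suppress=True)
f0=fn(); np.save("f0.npy",f0); print(f0)
move_linear(tcp(W,.008),velocity=.04); print("h8",(fn()-f0)@n)
for h in(.003,0,-.0025,-.005):
    move_linear(tcp(W,h),velocity=.015); f=fn()-f0; print(h,f@n,f,"tip err",(tipnow()-W-n*h))
print(get_obs()["t"])
s=snapshot("side"); save("dn.png",cv2.resize(s[180:260,230:310],(480,480),interpolation=2))
E
```

```text
[ 0.1812 -0.2555 -1.1026]
h8 -0.09681451217226389
0.003 0.4806544561240901 [-0.0712  0.3487  0.4777] tip err [ 0.     -0.0001  0.    ]
0 0.13706736721184454 [-0.3627  0.171   0.0443] tip err [-0.     -0.0002 -0.    ]
-0.0025 1.202584405786279 [-0.5422  0.1169  1.0995] tip err [ 0.     -0.0001  0.0001]
-0.005 1.636078159519708 [-0.5718  0.1818  1.5402] tip err [ 0.     -0.0001  0.    ]
13.6333
```

View pics/dn.png

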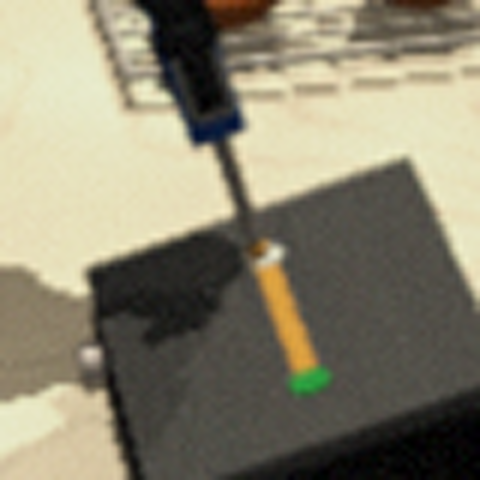

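The tip sits on the white dot, crop (262,250) against a dot centre of about (266,254). That is 2–4 mm off, toward the far side, with about 1.6 N of push as the spring predicts. Drawing to green now.

```bash
python3 - <<'E'
from h import *
np.set_printoptions(precision=4,suppress=True)
f0=np.load("f0.npy"); 
d=np.array([.0007,-.0015,0])
move_linear(tcp(W+[.0005,-.002,0],-.005),velocity=.01); pause(.3)
M=(W+G)/2+d
move_linear(tcp(G+d,-.005),velocity=.02)
f=fn()-f0; print(f@n,f,get_obs()["t"],tipnow(),get_obs()["grasp_force"])
s=snapshot("side");t=snapshot("top")
save("end.png",np.hstack([cv2.resize(s[190:270,240:320],(390,390),interpolation=2),cv2.resize(t[225:305,225:305],(390,390),interpolation=2)]))
E
```

```text
1.9787236101745953 [-0.9214  1.6575  1.7976] 20.2333 [0.4985 0.1068 0.0552] 49.19813632965088
```

View pics/end.png

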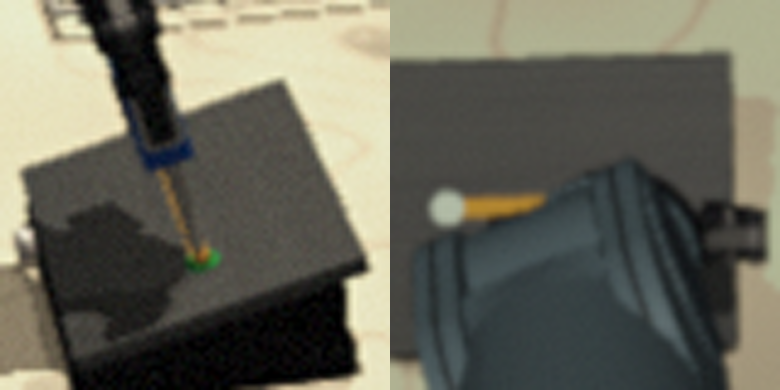

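The tip stands inside the green dot, crop (205,256) against a dot centre of (203,260). The push is about 2 N and the grip is firm.

```bash
python3 -c "
from h import *
pause(.3); print(sign_off())"
```

```text
the job is handed in; nothing more can be done
None
```

I drew the blue probe along the strip from the white dot to the green dot and handed the job in at about 20.5 s; it is still held at rest on green, square to the plate by commanded pose, pressing about 2 N, and no verdict was returned.

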